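Shut the terminal covers, then hold the offset clamp lever level over its pivot pin

TASK

Press both hinged terminal covers of the clamp base down until they stay shut, and only then pick up the offset aluminium lever by its balance point. Hold it level over the clamp base, its bore straight above the pivot pin with about 3 cm of air between them and its foot straight above the foot seat, touching nothing but the gripper; finish while still holding it there. Leave the other things on the bench where they are.

Things in the scene. Friction and masses are not known exactly. Their poses are not given: they have to be found in the camera images.
- clamp_base: Fixed grey metal housing 110 x 240 mm, deck 30 mm above the bench. Origin: centre of its underside; x to its rear, y to its left along its length, z up (at yaw 0 its front faces the robot). Pivot and foot seat stand on its rear strip, at x = 34, y = +95 and -95 mm; on its front half are two terminal wells with hinged covers, at y = +45 and -45 mm.
- cover_left (a joint): Left (+y) cover: grey flap 60 mm long, 50 mm wide, hinged at its rear edge (hinge line along the base's y, at x = 8, z = 39 mm of the base), free edge to the front. 0 = shut, upper face at z = 43 mm; 0.75 rad = open stop. A sprung hinge holds it open; below about 0.2 it snaps shut and stays. Closed fingers pressing straight down 20 to 35 mm in front of the hinge line shut it with 2 to 4 N.
- cover_right (a joint): The right (-y) cover, the same kind: 0 = shut, 0.75 rad = open stop.
- cover_left_top (a point): Middle of the left cover's upper face (moves with the cover): 30 mm from the hinge line.
- cover_right_top (a point): Middle of the right cover's upper face (moves with the cover): 30 mm from the hinge line.
- pin_top (a point): Top of the pivot pin, on its axis, 75 mm above the bench; axes as the clamp base. The pin is 16 mm thick and stands on a steel collar 36 mm wide that ends 50 mm above the bench.
- seat_top (a point): Centre of the top of the foot seat, a low round pedestal 30 mm wide, 50 mm above the bench.
- lever: Loose aluminium lever lying flat, 227 mm long, 0.3 to 0.65 kg. Origin: on the bore axis, at the underside; z up, as it is to be held. Heavy round hub at the origin, 52 mm across, 32 mm high, with an upright 24 mm bore; a straight arm 14 mm wide, from z = 4 to 24 mm, runs along +x to a round foot 22 mm across, 25 mm high, at x = 190 mm.
- lever_bore (a point): Centre of the bore's lower mouth (the lever's origin).
- lever_foot (a point): Centre of the underside of the lever's foot, 190 mm from the bore axis.
- lever_balance (a point): Balance point, inside the arm, 60 mm from the bore axis along the arm (the middle of the length is at 88 mm) and 14 mm above the underside. Grip here, across the arm, within 18 mm along it.
- timer: Bystander: small white timer with three round keys, 66 x 62 x 18 mm, origin at its underside.
- petri_0: Bystander: shut petri dish, 60 mm across, 13 mm high, origin at its underside.
- eraser: Bystander: small eraser in a sleeve, 46 x 21 x 13 mm, origin at its underside.

How it is judged:
By the outcome, as a careful person would: the job done as asked, in the order asked, and still so for the second after the job is handed in, while the arm keeps its last pose, push and grip.
It also fails if it takes over 48 s, if anything falls off the work surface, if the arm or the gripper's body presses on something with over 40 N, if the wrist force passes 120 N, or if a joint passes its speed limit or range.

ROBOT

A 6-joint arm with a two-finger parallel gripper is mounted at the origin on a cart in front of the work surface, level with it; the furniture and walls round the work are solid. World frame = base frame: x ahead of the robot, y to its left, z up, the work surface at z = 0. Lengths are in m, angles in degrees, forces in N, time in s.
With the tool pointing down it reaches from about 0.275 to 0.775 m from the base axis. Payload 14.6 kg.
Tool frame: the origin (TCP) lies at the very end of the fingers, on their centre line; the grasp point (between the pads) lies 19 mm behind it (ctrl.pinch_z is the distance from the TCP to the grasp point, in m); x points along the fingers, z is the direction in which the jaws open and shut, and the axes are right-handed (so a half turn about x gives the same grasp; the last joint's range is limited). The gripper opens to 85 mm and grips with 20 to 120 N. Pads are 22 mm wide; open, the fingers measure 114 mm over their backs; the gripper's body (76 mm by 85 mm) begins 54 mm behind the grasp point. The pads swing forward as they close: fully open they stand 13 mm farther back than shut.
Start: joints at [-72.038, 15.075, -2.767, 72.158, 0, 81.102], TCP at [0.237, -0.468, 0.231] pointing down, gripper open.
Joint ranges: [-151.79, 151.79], [-50.71, 97.33], [-67.44, 78.34], [-121.81, 120.89], [-77.56, 73.72], [-180, 180]. Speed limits (degrees/s): [108.29, 108.29, 147.25, 159.86, 180, 180].

INTERFACE

Orientations are given as [roll, pitch, yaw] about the fixed x, y, z axes, in that order (R = Rz(yaw) Ry(pitch) Rx(roll)).
In Python, from cell import ctrl, kinematics, cams, close_job gives the robot as it stands. Calls block until the motion is done:
- ctrl.move_to(position, orientation): joint-space move of the TCP to a pose.
- ctrl.movel(position, speed=0.15, attitude=None, threshold=None): straight line of the TCP; attitude=None keeps the orientation; speed is the mean speed in m/s. With threshold (N) it stops when the force on the tool has changed by that much, and returns True; else False.
- ctrl.movej(angles): joint-space move.
- ctrl.gripper_to(opening, newtons=None): finger opening in m; newtons is the grip in N (None keeps the last); returns when the fingers have stopped.
- ctrl.sleep(seconds).
- kinematics.solve_ik(position, orientation): joint angles nearest the present ones, or None.
- ctrl.observe(): the state.
- cams.grab_frame(name): name is "scene" or "top" or "wrist"; returns a dict with "frame" (420x560x3 uint8, blue, green, red), "mtx" (3x3 intrinsics, pixels), "camera_from_world" (4x4, takes a point from world to camera coordinates); the wrist camera has in their place "tool_from_camera" (4x4, takes a point from camera to tool coordinates, whose origin is the TCP and whose axes are the tool frame's). Camera axes: x right, y up, looking along -z (the intrinsics and any distortion apply to the point x, -y, -z); pixel columns grow to the right and rows downward; lengths in m; the calibration is good to about 2 mm. A picture is of the moment at which its call begins: read the wrist's pose just before it. There is no depth.
A pose or a line that the arm cannot do raises ctrl.Unreachable and nothing moves.
- close_job(): hands the job in, once; it reports no verdict.
The state is a dict: "clock": time; "joint_pos": joint angles; "joint_velocities": joint speeds; "effort": joint torques, N m; "tcp_pos": TCP position; "tool_rot": TCP orientation; "ft_force": force on the tool from outside, world axes, zero at the start; "torque": the same for the moment, N m; "finger_gap": finger opening in m.
Only numpy, scipy, OpenCV 4.12 (cv2) and the standard library are available. Lean on these libraries where they do the work, as an engineer would, in place of code of your own. Each camera call takes 0.05 s, during which the arm holds its last target.

## Working session

There is one attempt and no reset: what is moved stays moved. The work goes in short steps, each a Python script; the robot and the scene stay as the last script left them, time stands still between calls to the robot, and variables do not carry over. Pictures are saved under pics/ and viewed, and the job is handed in when it is done.

```bash
ls; mkdir -p pics; python3 - <<'E'
from cell import ctrl,cams
import cv2
for n in ("scene","top","wrist"):
    f=cams.grab_frame(n); cv2.imwrite(f"pics/a_{n}.png",f["frame"])
    print(n,f["mtx"].tolist(), [k for k in f])
print(ctrl.observe())
E
```

```text
pics
scene [[542.9756880638477, 0.0, 281.68797065741944], [0.0, 542.9756880638477, 205.9589958251609], [0.0, 0.0, 1.0]] ['frame', 'mtx', 'camera_from_world']
top [[529.7571091380282, 0.0, 276.0217375080295], [0.0, 529.7571091380282, 209.16367837471944], [0.0, 0.0, 1.0]] ['frame', 'mtx', 'camera_from_world']
wrist [[355.5654678369545, 0.0, 280.0518531643649], [0.0, 355.5654678369545, 208.9271115039569], [0.0, 0.0, 1.0]] ['frame', 'mtx', 'tool_from_camera']
{'clock': 0.15, 'joint_pos': array([-7.20373858e+01,  1.50942511e+01, -2.79213707e+00,  7.21601073e+01,
       -1.05893941e-03,  8.11006230e+01]), 'joint_velocities': array([ 0.00343978, -0.00709521,  0.0117959 ,  0.04873627, -0.07462852,
       -0.00923154]), 'effort': array([ 2.78345411e-03, -6.37822938e+01,  3.84648979e+01,  1.05373585e-02,
       -6.17030651e-05,  9.10365628e-06]), 'tcp_pos': array([ 0.23713617, -0.46817331,  0.23094105]), 'tool_rot': array([172.40531633,  89.95349253, 109.26730796]), 'ft_force': array([ 0.99528361, -1.20068583, -0.15677384]), 'torque': array([ 0.02829488, -0.01750334, -0.00789555]), 'finger_gap': 0.08543162660944995}
```

View pics/a_top.png

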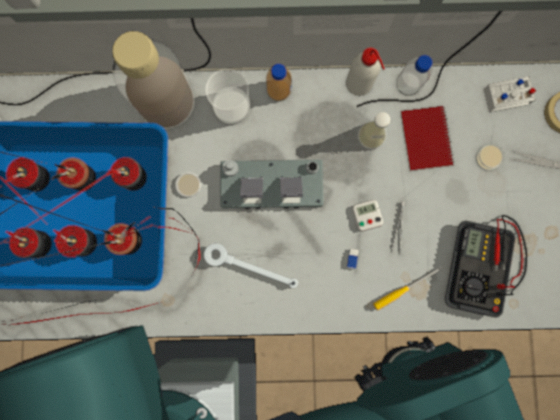

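View pics/a_scene.png

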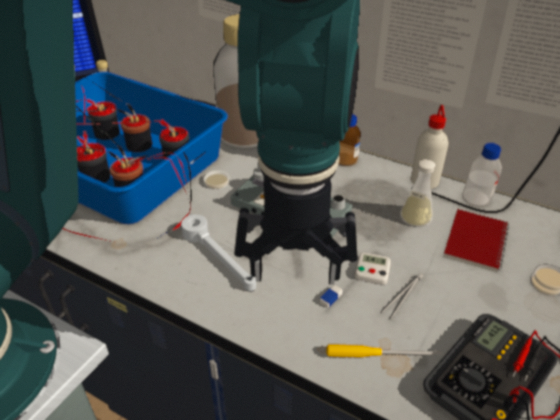

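```bash
cat > h.py <<'E'
from cell import ctrl,kinematics,cams,close_job
import numpy as np, cv2
def ray(f,uv):
    p=np.linalg.inv(f["mtx"])@[uv[0],uv[1],1]; d=np.array([p[0],-p[1],-1.])
    T=np.linalg.inv(f["camera_from_world"]); return T[:3,3],T[:3,:3]@d
def onplane(f,uv,z):
    o,d=ray(f,uv); return o+d*(z-o[2])/d[2]
def proj(f,P):
    c=f["camera_from_world"]@np.append(P,1); q=f["mtx"]@[c[0],-c[1],-c[2]]; return q[:2]/q[2]
E
python3 - <<'E'
from h import *
f=cams.grab_frame("top"); im=f["frame"]
print(np.linalg.inv(f["camera_from_world"])[:3,3])
c=im[140:300,170:410]; cv2.imwrite("pics/b.png",cv2.resize(c,None,fx=3.3,fy=3.3,interpolation=cv2.INTER_CUBIC))
for n,uv,z in [("base",(272,184),.03),("hub",(216,255),.03),("foot",(293,283),.025),("pin",(229,167),.075)]: print(n,onplane(f,uv,z))
E
```

```text
[ 0.39381516 -0.27161064  1.24570643]
base [ 0.60336894 -0.25915004  0.03      ]
hub [ 0.44145786 -0.12767569  0.03      ]
foot [ 0.3742345 -0.3024465  0.025    ]
pin [ 0.63649799 -0.16364616  0.075     ]
```

View pics/b.png

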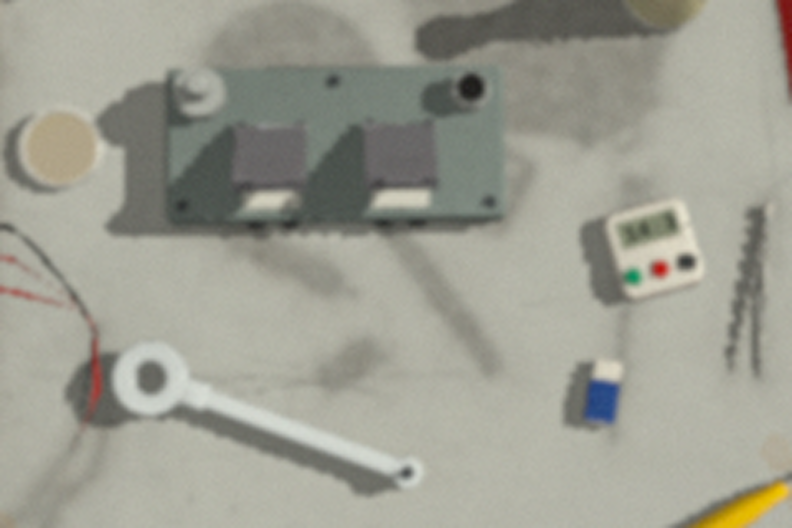

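```bash
python3 - <<'E'
from h import *
f=cams.grab_frame("wrist"); np.set_printoptions(precision=4,suppress=True); print(f["tool_from_camera"])
for p in ([.52,-.21,.30],[.45,-.21,.33],[.5,-.21,.25]):
  for y in (0,-20,20,180,160,-160,90,-90): print(p,y,kinematics.solve_ik(p,[0,90,y]))
E
```

```text
[[-0.0001  0.2916 -0.9565 -0.1437]
 [ 0.0004  0.9565  0.2916  0.0737]
 [ 1.     -0.0003 -0.0002  0.0009]
 [ 0.      0.      0.      1.    ]]
[0.52, -0.21, 0.3] 0 [-30.3164  18.2346  12.4071  84.1725   0.      59.6836]
[0.52, -0.21, 0.3] -20 [-30.3164  18.2346  12.4071  84.1725   0.      79.6836]
[0.52, -0.21, 0.3] 20 [-30.3164  18.2346  12.4071  84.1725   0.      39.6836]
[0.52, -0.21, 0.3] 180 [ -30.3164   18.2346   12.4071   84.1725    0.     -120.3164]
[0.52, -0.21, 0.3] 160 [ -30.3164   18.2346   12.4071   84.1725    0.     -100.3164]
[0.52, -0.21, 0.3] -160 [ -30.3164   18.2346   12.4071   84.1725    0.     -140.3164]
[0.52, -0.21, 0.3] 90 [-30.3164  18.2346  12.4071  84.1725   0.     -30.3164]
[0.52, -0.21, 0.3] -90 [-30.3164  18.2346  12.4071  84.1725   0.     149.6836]
[0.45, -0.21, 0.33] 0 [-34.4279  11.6709   7.8148  86.1438   0.      55.5721]
[0.45, -0.21, 0.33] -20 [-34.4279  11.6709   7.8148  86.1438   0.      75.5721]
[0.45, -0.21, 0.33] 20 [-34.4279  11.6709   7.8148  86.1438   0.      35.5721]
[0.45, -0.21, 0.33] 180 [ -34.4279   11.6709    7.8148   86.1438    0.     
[... 289 characters left out ...]
34.4279  11.6709   7.8148  86.1438   0.     145.5721]
[0.5, -0.21, 0.25] 0 [-31.3937  16.5291   2.2162  75.6871   0.      58.6063]
[0.5, -0.21, 0.25] -20 [-31.3937  16.5291   2.2162  75.6871   0.      78.6063]
[0.5, -0.21, 0.25] 20 [-31.3937  16.5291   2.2162  75.6871   0.      38.6063]
[0.5, -0.21, 0.25] 180 [ -31.3937   16.5291    2.2162   75.6871    0.     -121.3937]
[0.5, -0.21, 0.25] 160 [ -31.3937   16.5291    2.2162   75.6871    0.     -101.3937]
[0.5, -0.21, 0.25] -160 [ -31.3937   16.5291    2.2162   75.6871    0.     -141.3937]
[0.5, -0.21, 0.25] 90 [-31.3937  16.5291   2.2162  75.6871   0.     -31.3937]
[0.5, -0.21, 0.25] -90 [-31.3937  16.5291   2.2162  75.6871   0.     148.6063]
```

View pics/a_wrist.png

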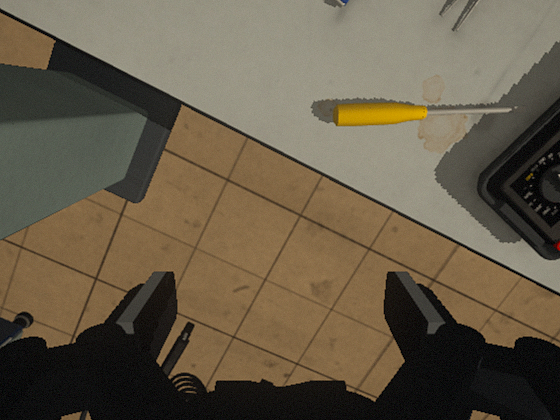

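```bash
cat >> h.py <<'E'
from scipy.spatial.transform import Rotation as Rn
def wrist(name):
    s=ctrl.observe(); f=cams.grab_frame("wrist")
    T=np.eye(4); T[:3,:3]=Rn.from_euler("xyz",s["tool_rot"],degrees=True).as_matrix(); T[:3,3]=s["tcp_pos"]
    f["camera_from_world"]=np.linalg.inv(T@f["tool_from_camera"])
    cv2.imwrite(f"pics/{name}.png",f["frame"]); np.savez(f"{name}.npz",**f); return f
E
python3 - <<'E'
from h import *
ctrl.move_to([.50,-.21,.30],[0,90,-90])
wrist("c1"); print(ctrl.observe()["clock"],ctrl.observe()["ft_force"])
E
```

```text
1.7 [-0.36822697 -0.21521575  0.05795987]
```

View pics/c1.png

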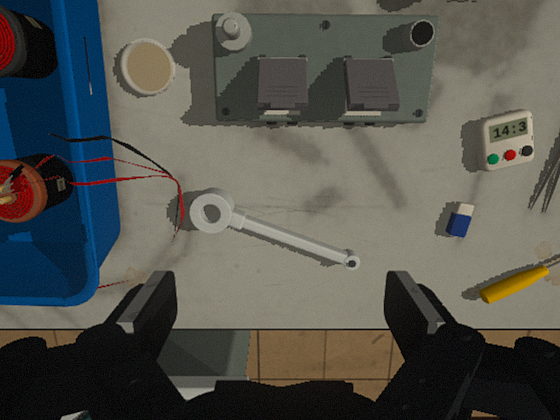

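```bash
python3 - <<'E'
from h import *
im=cv2.imread("pics/c1.png")
a=cv2.resize(im[0:140,190:460],None,fx=2.9,fy=2.9,interpolation=cv2.INTER_CUBIC)
b=cv2.resize(im[180:280,170:370],None,fx=3.9,fy=3.9,interpolation=cv2.INTER_CUBIC)
cv2.imwrite("pics/c1a.png",a);cv2.imwrite("pics/c1b.png",b)
hsv=cv2.cvtColor(im,cv2.COLOR_BGR2HSV)
for p in [(230,80),(330,40),(330,110),(280,80),(300,180),(215,190),(300,243),(196,110)]: print(p,im[p[1],p[0]],hsv[p[1],p[0]])
E
```

```text
(230, 80) [70 77 73] [47 23 77]
(330, 40) [80 91 86] [44 31 91]
(330, 110) [54 60 53] [64 30 60]
(280, 80) [69 73 78] [13 29 78]
(300, 180) [117 131 138] [ 20  39 138]
(215, 190) [ 96 102 103] [ 26  17 103]
(300, 243) [147 158 160] [ 25  21 160]
(196, 110) [67 76 80] [21 41 80]
```

View pics/c1a.png

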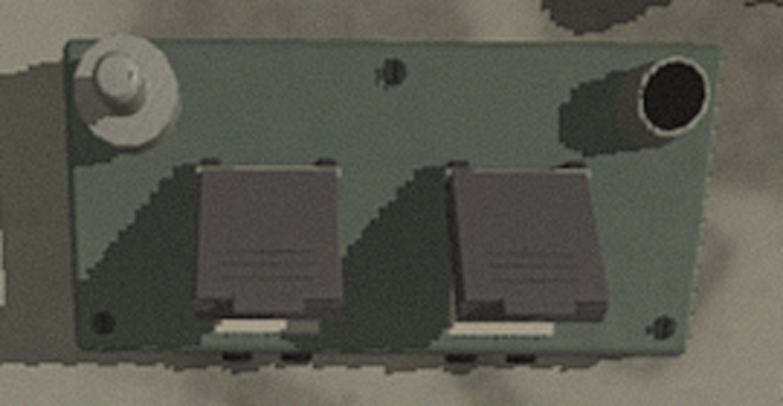

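View pics/c1b.png

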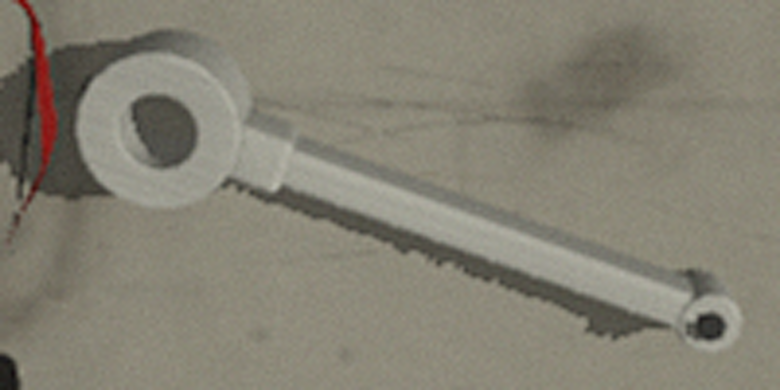

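```bash
cat > m.py <<'E'
from h import *
np.set_printoptions(precision=4,suppress=True)
f=dict(np.load("c1.npz"))
A=lambda p:(190+(p[0]+.5)/2.9-.5,(p[1]+.5)/2.9-.5)
B=lambda p:(170+(p[0]+.5)/3.9-.5,180+(p[1]+.5)/3.9-.5)
C=np.array([onplane(f,A(p),.03) for p in [(68,40),(720,45),(685,352),(80,350)]])
print(C, C.mean(0)); 
for i in range(4): print(np.linalg.norm(C[i]-C[(i+1)%4]))
pin=onplane(f,A((119,76)),.075); seat=onplane(f,A((673,96)),.05)
print("pin",pin,"seat",seat,np.linalg.norm((pin-seat)[:2]))
hub=onplane(f,B((159,131)),.032); foot=onplane(f,B((709,323)),.025)
print("hub",hub,"foot",foot,np.linalg.norm((hub-foot)[:2]),np.degrees(np.arctan2(*(foot-hub)[[1,0]])))
d=(pin-seat)[:2]; print("base yaw from pins",np.degrees(np.arctan2(-d[0],d[1])))
d=(C[0]-C[1]); print("yaw from rear edge",np.degrees(np.arctan2(-d[0],d[1])))
d=(C[3]-C[2]); print("yaw from front edge",np.degrees(np.arctan2(-d[0],d[1])))
collar=onplane(f,A((128,92)),.05);print("collar",collar)
E
python3 m.py
```

```text
[[ 0.6605 -0.142   0.03  ]
 [ 0.6589 -0.3763  0.03  ]
 [ 0.5516 -0.3766  0.03  ]
 [ 0.5524 -0.1408  0.03  ]] [ 0.6059 -0.2589  0.03  ]
0.23429652486384228
0.107291636195589
0.23582305077717422
0.10815369809719157
pin [ 0.6407 -0.1655  0.075 ] seat [ 0.639  -0.3541  0.05  ] 0.1886210156902733
hub [ 0.4429 -0.1272  0.032 ] foot [ 0.3741 -0.3038  0.025 ] 0.18959632041609004 -111.28891469653661
base yaw from pins -0.5194170867583487
yaw from rear edge -0.3860720208816893
yaw from front edge -0.17579456955039127
collar [ 0.6402 -0.1653  0.05  ]
```

```bash
python3 - <<'E'
from h import *
ctrl.gripper_to(0.0,40)
for y in (-.214,-.304):
    ctrl.move_to([.587,y,.12],[0,90,-90])
    r=ctrl.movel([.587,y,.041],speed=.05,threshold=10)
    s=ctrl.observe(); print(r,s["clock"],s["tcp_pos"],s["ft_force"],s["finger_gap"])
    ctrl.movel([.587,y,.12],speed=.12)
ctrl.move_to([.50,-.21,.30],[0,90,-90])
wrist("c2"); print(ctrl.observe()["clock"])
im=cv2.imread("pics/c2.png")
cv2.imwrite("pics/c2a.png",cv2.resize(im[0:280,150:460],None,fx=2.1,fy=2.1,interpolation=cv2.INTER_CUBIC))
E
```

```text
True 4.7333 [ 0.58690443 -0.21395859  0.04291522] [-1.66230788  0.50217937  8.09412538] -0.00014133146557132197
True 7.425 [ 0.5869205  -0.30396134  0.04294883] [-0.98646833  0.05422293  7.80979146] -3.878322556676941e-05
9.1583
```

View pics/c2a.png

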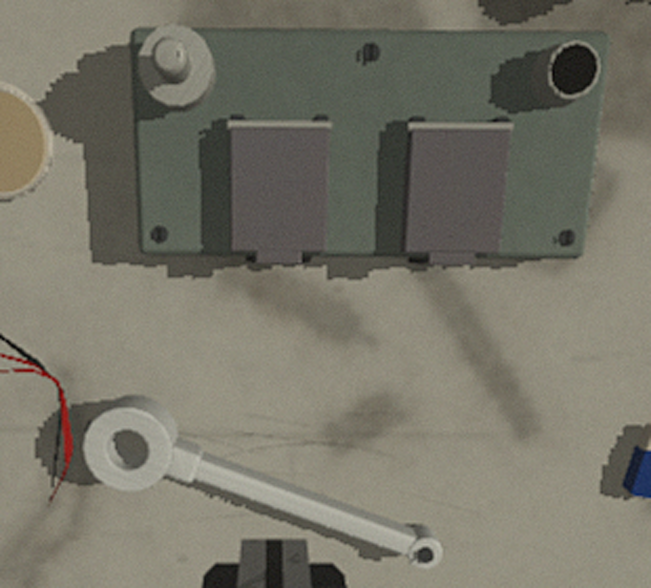

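```bash
python3 - <<'E'
from h import *
a=np.radians(-111.29); g=np.array([.4429,-.1272])+.061*np.array([np.cos(a),np.sin(a)])
print(g)
O=[0,90,-21.29]
ctrl.gripper_to(0.06,80)
ctrl.move_to([*g,.11],O)
r=ctrl.movel([*g,.0025],speed=.06,threshold=8)
s=ctrl.observe(); print(r,s["clock"],s["tcp_pos"],s["ft_force"])
wrist("d0")
ctrl.gripper_to(0.0,80)
s=ctrl.observe(); print(s["clock"],s["tcp_pos"],s["ft_force"],s["torque"],s["finger_gap"])
wrist("d1")
E
python3 -c "
import cv2,numpy as np
cv2.imwrite('pics/d.png',cv2.resize(np.hstack([cv2.imread('pics/d0.png'),cv2.imread('pics/d1.png')]),(800,300)))"
```

```text
[ 0.42075159 -0.18403703]
False 12.8417 [ 0.42087067 -0.18412578  0.00271858] [ 0.45893905  0.20798005 -0.99899642]
13.3833 [ 0.42072711 -0.18404839  0.0027759 ] [-2.05439102  0.94734577  7.06820661] [0.1757398  0.36860787 0.06744739] 0.012173619214478406
```

View pics/d.png

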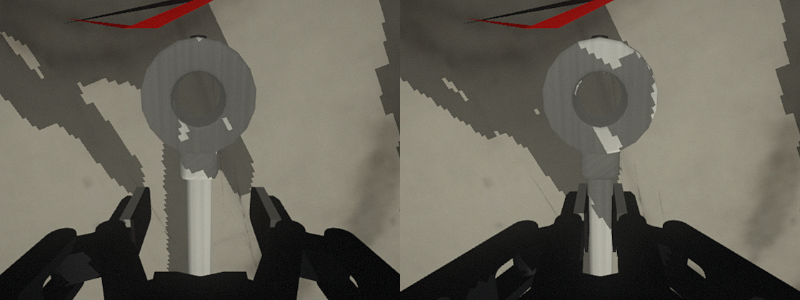

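```bash
python3 - <<'E'
from h import *
p=ctrl.observe()["tcp_pos"]
ctrl.movel([p[0],p[1],.06],speed=.05); ctrl.sleep(.3)
s=ctrl.observe(); print(s["clock"],s["tcp_pos"],s["tool_rot"],s["ft_force"],s["torque"],s["finger_gap"])
wrist("e1"); f=cams.grab_frame("scene"); np.savez("es.npz",**f)
t=cams.grab_frame("top"); np.savez("et.npz",**t)
a=cv2.resize(f["frame"][150:330,120:360],None,fx=3.3,fy=3.3,interpolation=cv2.INTER_CUBIC); cv2.imwrite("pics/es.png",a)
E
```

```text
15.0333 [ 0.42070111 -0.18400122  0.05988646] [173.74503125  89.98733527 152.45573694] [-0.33045072 -0.24423557 -4.36053412] [-0.01574992  0.05336305 -0.00278522] 0.01219234764178664
```

View pics/es.png

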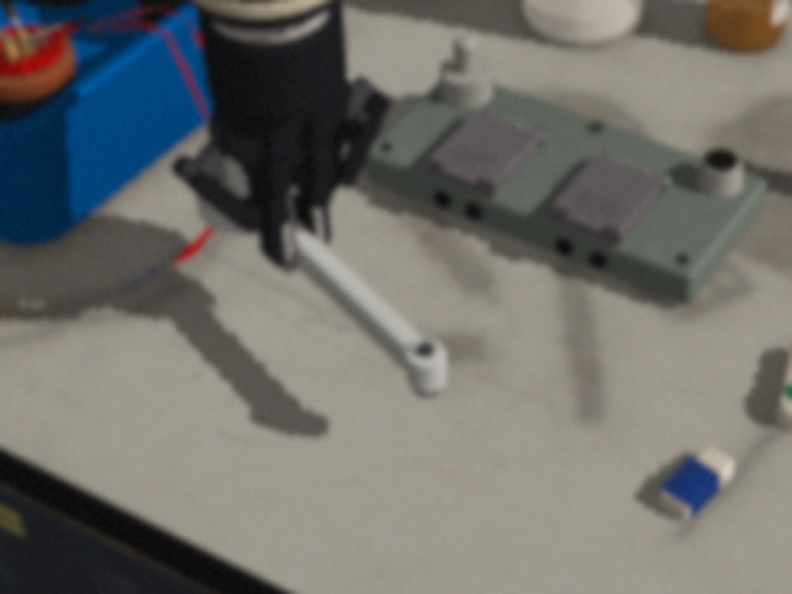

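View pics/e1.png

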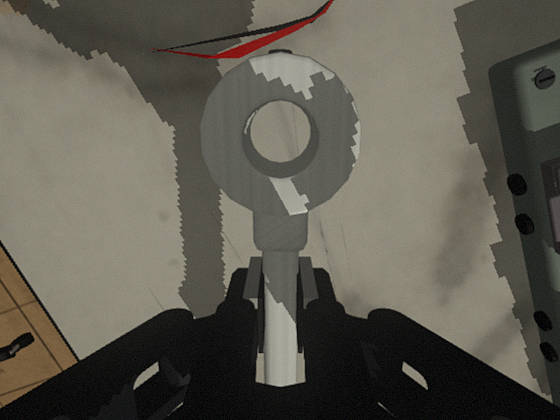

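```bash
python3 - <<'E'
from h import *
np.set_printoptions(precision=4,suppress=True)
d1=cv2.imread("pics/d1.png");e1=cv2.imread("pics/e1.png")
# track hub+boss patch, d1->e1 (camera fixed to tool)
for n,x0,y0,x1,y1 in [("top",240,50,330,95),("left",200,80,250,180),("boss",250,195,312,245),("arm",255,250,306,385)]:
    t=d1[y0:y1,x0:x1]; w=e1[y0-12:y1+12,x0-12:x1+12]
    r=cv2.matchTemplate(w,t,cv2.TM_CCOEFF_NORMED); _,m,_,l=cv2.minMaxLoc(r); print(n,m,l[0]-12,l[1]-12)
t=dict(np.load("et.npz"));im=t["frame"]
cv2.imwrite("pics/et.png",cv2.resize(im[220:320,180:330],None,fx=5,fy=5,interpolation=cv2.INTER_CUBIC))
E
```

```text
top 0.7936131358146667 0 0
left 0.8819204568862915 0 1
boss 0.8589231967926025 0 0
arm 0.9628108739852905 0 0
```

View pics/et.png

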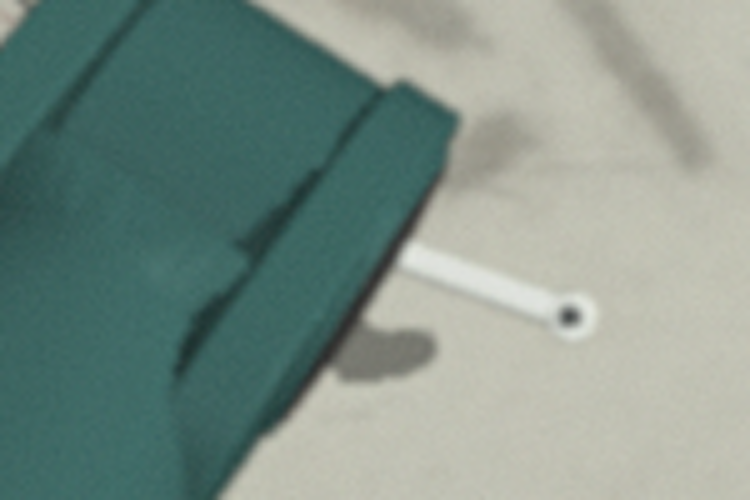

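```bash
python3 - <<'E'
from h import *
np.set_printoptions(precision=4,suppress=True)
f=dict(np.load("e1.npz")); im=cv2.imread("pics/e1.png")
zt=.0599-.0027+.032
# hub outline edge points: left 201,right 360, top ~52; bore
g=cv2.medianBlur(cv2.cvtColor(im,cv2.COLOR_BGR2GRAY),5)
c=cv2.HoughCircles(g,cv2.HOUGH_GRADIENT,1.2,30,param1=80,param2=25,minRadius=70,maxRadius=90);print(c[0][:3])
c2=cv2.HoughCircles(g,cv2.HOUGH_GRADIENT,1.2,30,param1=80,param2=25,minRadius=28,maxRadius=45);print(None if c2 is None else c2[0][:3])
for uv in [(280.5,131),(c[0][0][0],c[0][0][1])]: 
  h=onplane(f,uv,zt); print("hub",h)
t=dict(np.load("et.npz")); ft=onplane(t,(180+570.5/5-.5,220+316.5/5-.5),zt-.007)
print("foot top",ft,np.linalg.norm((ft-h)[:2]),np.degrees(np.arctan2(*(ft-h)[[1,0]])))
s=dict(np.load("es.npz")); uv=(120+425.5/3.3-.5,150+349/3.3-.5)
# triangulate foot
o1,d1=ray(t,(180+570.5/5-.5,220+316.5/5-.5));o2,d2=ray(s,uv)
a=np.linalg.lstsq(np.c_[d1,-d2],o2-o1,rcond=None)[0];print("tri",o1+a[0]*d1,o2+a[1]*d2,"expected z",zt-.007)
print("hub-tcp",(h-ctrl.observe()["tcp_pos"]))
E
```

```text
[[279.  132.6  79.6]]
[[280.2  138.6   38.44]]
hub [ 0.4443 -0.1244  0.0892]
hub [ 0.4437 -0.1247  0.0892]
foot top [ 0.3756 -0.3023  0.0822] 0.19022615275342433 -110.99760793141864
tri [ 0.3756 -0.3023  0.0829] [ 0.3756 -0.3024  0.0829] expected z 0.0822
hub-tcp [0.0229 0.0593 0.0292]
```

```bash
python3 - <<'E'
from h import *
p=ctrl.observe()["tcp_pos"]
ctrl.movel([p[0],p[1],.16],speed=.1)
ctrl.movel([.6402,-.2270,.16],speed=.08,attitude=[0,90,-.45])
ctrl.movel([.6402,-.2270,.1077],speed=.05); ctrl.sleep(.3)
s=ctrl.observe(); print(s["clock"],s["tcp_pos"],s["tool_rot"],s["ft_force"],s["finger_gap"])
wrist("f1")
for n in("scene","top"):
    f=cams.grab_frame(n); np.savez(f"f{n}.npz",**f); cv2.imwrite(f"pics/f{n}.png",f["frame"])
cv2.imwrite("pics/fs.png",cv2.resize(cv2.imread("pics/fscene.png")[130:290,180:390],None,fx=3.7,fy=3.7,interpolation=cv2.INTER_CUBIC))
E
```

```text
20.775 [ 0.64024145 -0.22699589  0.10780374] [-13.53786676  89.99190819 -13.98767163] [ 0.09076745  0.37393382 -4.5058555 ] 0.012579011088557962
```

View pics/f1.png

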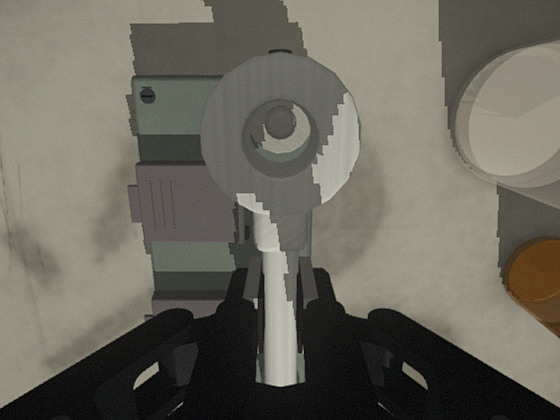

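View pics/fs.png

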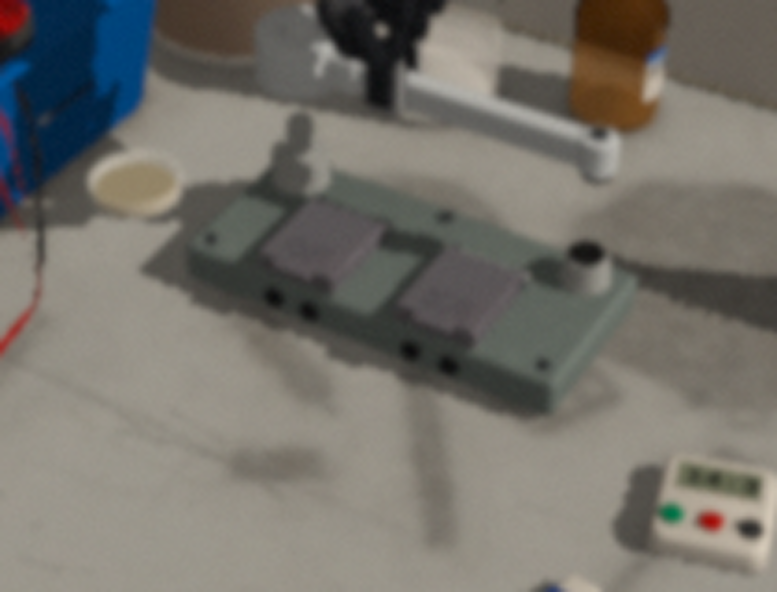

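View pics/ftop.png

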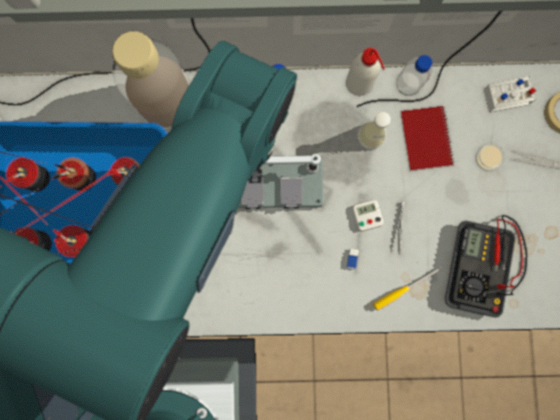

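```bash
python3 - <<'E'
from h import *
np.set_printoptions(precision=4,suppress=True)
f=dict(np.load("f1.npz")); z=.1078-.0027
for uv in [(279,132.6),(280.5,131)]: print("hub",onplane(f,uv,z+.032))
im=f["frame"]; cv2.imwrite("pics/f1c.png",cv2.resize(im[40:220,190:370],None,fx=3.3,fy=3.3,interpolation=cv2.INTER_CUBIC))
t=np.load("ftop.npz")["frame"]; cv2.imwrite("pics/ftc.png",cv2.resize(t[140:220,230:340],None,fx=7,fy=7,interpolation=cv2.INTER_CUBIC))
E
```

```text
hub [ 0.6402 -0.1634  0.1371]
hub [ 0.6407 -0.1629  0.1371]
```

View pics/f1c.png

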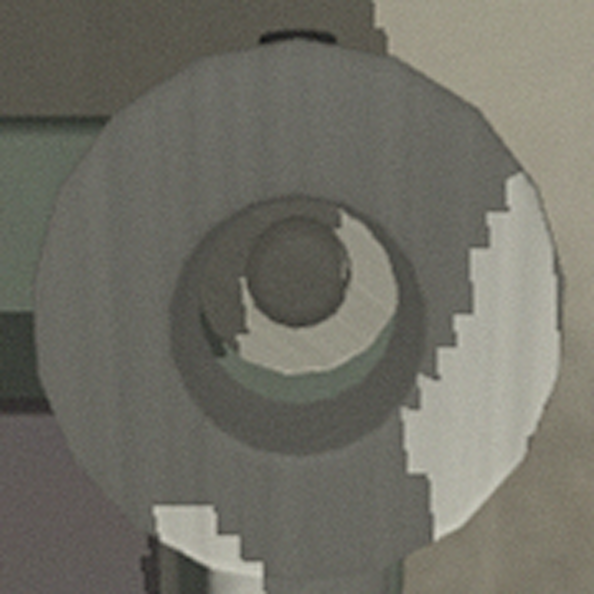

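View pics/ftc.png

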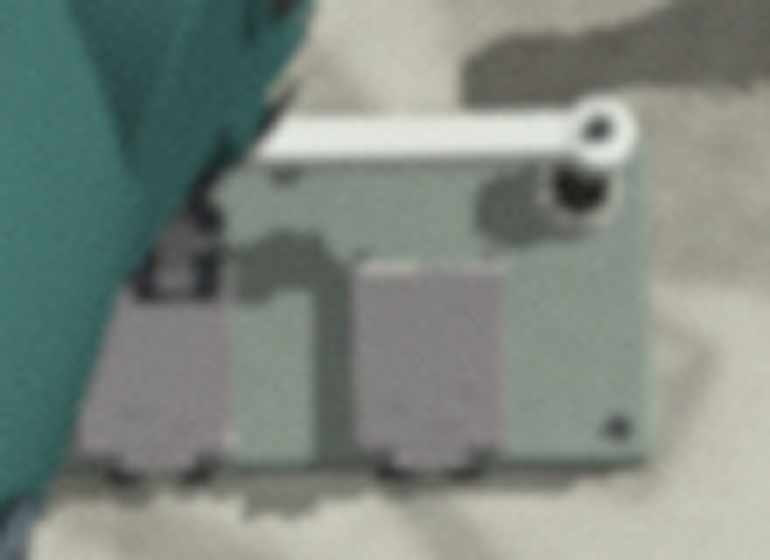

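```bash
python3 - <<'E'
from h import *
np.set_printoptions(precision=4,suppress=True)
f=dict(np.load("f1.npz")); z=.1051
q=lambda p:(190+(p[0]+.5)/3.3-.5,40+(p[1]+.5)/3.3-.5)
P=lambda p,z:onplane(f,q(p),z)[:2]
print("bore top near/far",P((298,457),z+.032),P((298,193),z+.032),"l/r",P((168,325),z+.032),P((428,325),z+.032))
print("bore bottom near/far",P((299,405),z),P((299,193),z),"l/r",P((200,305),z),P((398,305),z))
print("outer near/far",P((298,577),z+.032),P((298,40),z+.032),"l/r",P((35,308),z+.032),P((562,308),z+.032))
print("pin near/far",P((298,327),.075),P((298,216),.075),"l/r",P((246,270),.075),P((350,270),.075))
t=dict(np.load("ftop.npz")); g=lambda p:(230+(p[0]+.5)/7-.5,140+(p[1]+.5)/7-.5)
print("foot",onplane(t,g((602,130)),z+.025)[:2],"seat",onplane(t,g((580,189)),.05)[:2])
E
```

```text
bore top near/far [ 0.6404 -0.1781] [ 0.6406 -0.153 ] l/r [ 0.628 -0.165] [ 0.653  -0.1652]
bore bottom near/far [ 0.6406 -0.1782] [ 0.6407 -0.1528] l/r [ 0.6285 -0.1658] [ 0.6528 -0.166 ]
outer near/far [ 0.6403 -0.1906] [ 0.6407 -0.1399] l/r [ 0.6154 -0.1633] [ 0.6658 -0.1637]
pin near/far [ 0.6405 -0.1716] [ 0.6406 -0.1558] l/r [ 0.6329 -0.1634] [ 0.6482 -0.1635]
foot [ 0.6403 -0.3548] seat [ 0.6384 -0.353 ]
```

```bash
python3 - <<'E'
from h import *
np.set_printoptions(precision=4,suppress=True)
ctrl.movel([.6399,-.2254,.1077],speed=.03,attitude=[0,90,-.75]); ctrl.sleep(.5)
s=ctrl.observe(); print(s["clock"],s["tcp_pos"],s["ft_force"],s["torque"],s["joint_velocities"],s["finger_gap"])
f=wrist("g1");im=f["frame"]; a=cv2.resize(im[40:220,190:370],None,fx=2.2,fy=2.2,interpolation=cv2.INTER_CUBIC)
t=cams.grab_frame("top"); np.savez("gtop.npz",**t)
b=cv2.resize(t["frame"][140:200,280:340],(396,396),interpolation=cv2.INTER_CUBIC)
cv2.imwrite("pics/g.png",np.hstack([a,b]))
E
```

```text
21.675 [ 0.6399 -0.2254  0.1077] [-0.351   0.5938 -4.6875] [ 0.0444 -0.0422  0.0396] [ 0.0219 -0.1092  0.089  -0.1096 -0.0293 -0.0099] 0.012531339445933412
```

View pics/g.png

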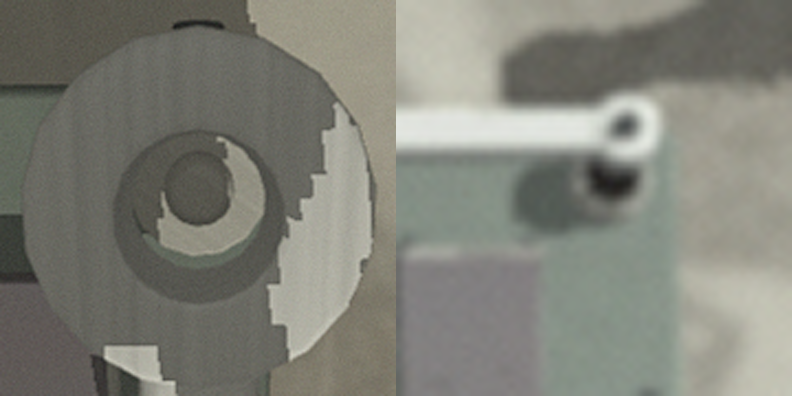

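```bash
python3 - <<'E'
from h import *
np.set_printoptions(precision=4,suppress=True)
t=dict(np.load("gtop.npz")); q=lambda p:(280+(p[0]+.5)/6.6-.5,140+(p[1]+.5)/6.6-.5)
print("foot",onplane(t,q((232,126)),.13),"seat",onplane(t,q((217,180)),.05))
f=dict(np.load("g1.npz")); w=lambda p:(190+(p[0]+.5)/2.2-.5,40+(p[1]+.5)/2.2-.5)
pts=[onplane(f,w(p),z)[:2] for p,z in [((199,303),.137),((199,130),.137),((197,226),.075),((197,151),.075)]]
print("bore y",(pts[0]+pts[1])/2,"pin",(pts[2]+pts[3])/2)
E
```

```text
foot [ 0.6392 -0.353   0.13  ] seat [ 0.6378 -0.353   0.05  ]
bore y [ 0.6406 -0.1639] pin [ 0.6402 -0.1638]
```

Bore is over the pin within 0.5 mm and the foot over the seat within about 1.5 mm, so I'm handing in.

```bash
python3 -c "
from cell import close_job
print(close_job())"
```

```text
the job is handed in; nothing more can be done
None
```

The job is handed in at about 22 s of the 48 s allowed: both covers are shut and the lever is held level over the clamp base. `close_job` gives no verdict, so this rests on my own measurements.

- **Covers:** I pressed both shut first, with readings of about 8 N. They were flat afterwards in the wrist picture, and still flat in the pictures taken with the lever in place.
- **Grip:** I gripped the lever across its arm at about 61 mm from the bore. It did not shift in the gripper when lifted. With the lever lifted, the foot was within 1 mm of its height for a level lever.
- **Position:** After one small correction, the bore measures within about 0.5 mm of the pin axis. Its lower edge is at about 105 mm, which leaves 3 cm of air above the pin.
- **Foot:** It is within about 1.5 mm of the seat centre in the top picture, which is inside the 2 mm calibration.
- **Contact:** The last force reading was just the lever's weight, about 4.7 N, so the lever touches nothing but the gripper.
- **Other items:** The timer and petri dish look unmoved in the pictures taken just before the last small correction, and so does the eraser. I only judged this by eye.

Two readings differed slightly from what I expected. The finger gap was about 12.3 mm on the 14 mm arm. When the fingers closed on the bench, they briefly read about 7 N.

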